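# Sort the stray muffins by height, then hold up the bun with the tongs

### The job

Set out the breakfast bakes on the teal stool: first stand the two stray paper-cased muffins upright in the empty compartments, the tall one in the row of tall muffins and the short one in the row of short muffins. Then grip the kitchen tongs, close them on the bare bun on the wooden coaster and lift it at least 12 cm above the stool, touching the bun only with the tongs, and finish still holding the tongs closed on the bun in the air, ready to serve. Do not shift or upset anything else on the stool.

Things in the scene. Friction and masses are not known exactly. Their poses are not given: they have to be found in the camera images.
- tall_muffin: the loose tall muffin: an upright straight-sided cylinder in a pale paper case with a low browned dome, 40 mm across, 72 mm high in all (straight sides up to 58 mm, dome above), about 50 g; stands on the stool at one of two spots (which muffin is at which spot varies). Origin at the centre of its underside, z up
- short_muffin: the loose short muffin: an upright straight-sided cylinder in a pale paper case with a low browned dome, 40 mm across, 48 mm high in all (straight sides up to 34 mm, dome above), about 50 g; stands on the stool at one of two spots (which muffin is at which spot varies). Origin at the centre of its underside, z up
- tall_row: fixed light wooden tray for tall muffins: 188 mm along x, 66 along y, 12 high; three compartments in line at x = -61, 0, +61 mm, 56 x 56 mm inside, walls 5 mm, inner floor 5 mm up. Those at 0 and +61 hold tall muffins (72 mm high), that at -61 (robot's end) is empty. Origin under its centre; which tray is left and which right varies
- short_row: fixed light wooden tray for short muffins: 188 mm along x, 66 along y, 12 high; three compartments in line at x = -61, 0, +61 mm, 56 x 56 mm inside, walls 5 mm, inner floor 5 mm up. Those at 0 and +61 hold short muffins (48 mm high), that at -61 (robot's end) is empty. Origin under its centre; which tray is left and which right varies
- tall_pocket (a point): centre of the inner floor of the empty compartment of the tall row; x along the row (away from the robot, towards the muffins already there), z up
- short_pocket (a point): centre of the inner floor of the empty compartment of the short row; axes likewise
- tongs: steel kitchen tongs (100 g) lying on the stool on the lower edges of their arms, so they open level, sideways. Origin on the stool midway between the black rubber grips (each 60 mm long, x -30 to +30, and 30 mm high, on the outsides of the arms), x towards the tips (away from the robot), y across, z up. Hinge at x = -100, tips at +100 mm. 64 mm wide over the grips when open
- tongs_tips (a point): point midway between the open tips (built height 13 mm). Arms: upright steel strips 26 mm high, 3 mm thick, rounded ends reach 10 mm further. Insides of the tips 68 mm apart at rest; each mm squeezed out at the grips takes 2 mm out at the tips: 56 mm apart at 58 mm over the grips; at 48 mm the arms are parallel, 36 mm apart all along
- tongs_hinge (a point): the hinge pin, 13 mm up, 16 mm thick. Its spring always pushes the arms open: on each grip about 2.4 N at rest, 4.2 N at 58 mm over the grips, 7.2 N at 48 mm. The frame of the tongs belongs to the right-hand (-y) arm, so it turns by half of the joint's value when both arms close evenly
- tongs_arm (a joint): closing of the tongs: angle in rad by which the left (+y) arm has closed towards the right one; 0 open at rest, 0.16 with the 36 mm bun between the arms, 0.36 fully shut
- bun: the bare bread bun, an upright cylinder 36 mm across and 46 mm high with a low domed top (straight sides up to 36 mm), about 35 g, standing alone in the middle of the wooden coaster; origin at the centre of its underside, z up
- bun_center (a point): middle of the bun, 23 mm above its underside
- coaster: round wooden coaster (fixed), 90 mm across and 10 mm thick, under the bun; origin at the centre of its underside
- tall_mate1: one of two tall muffins already standing in the tall row, same shape as the loose tall one (72 mm high, 40 mm across), in the middle compartment; origin at the centre of its underside. Leave it alone
- tall_mate2: one of two tall muffins already standing in the tall row, same shape as the loose tall one (72 mm high, 40 mm across), in the far compartment; origin at the centre of its underside. Leave it alone
- short_mate1: one of two short muffins already standing in the short row, same shape as the loose short one (48 mm high, 40 mm across), in the middle compartment; origin at the centre of its underside. Leave it alone
- short_mate2: one of two short muffins already standing in the short row, same shape as the loose short one (48 mm high, 40 mm across), in the far compartment; origin at the centre of its underside. Leave it alone
- mug: stainless steel mug, 80 mm across, 85 mm high, handle at +y; origin under its centre. Leave it alone
- bowl: white ceramic bowl, 130 mm across, 55 mm high; origin under its centre. Leave it alone
- jar: amber jam jar with a steel lid, 64 mm across, 90 mm high; origin under its centre. Leave it alone
- shaker: steel salt shaker, 40 mm across, 74 mm high; origin under its centre. Leave it alone
- spoon: spoon with a wooden handle and steel bowl lying on the stool near the robot, about 0.2 m long. Leave it alone

How it is judged:
By the outcome, as a careful person would: the job done as asked, in the order asked, and still so for the second after the job is handed in, while the arm keeps its last pose, push and grip.
It also fails if it takes over 72 s, if anything falls off the work surface, if the arm or the gripper's body presses on something with over 40 N, if the wrist force passes 120 N, or if a joint passes its speed limit or range.

### The arm

A 6-joint arm with a two-finger parallel gripper is mounted at the origin on the work surface. World frame = base frame: x ahead of the robot, y to its left, z up, the work surface at z = 0. Lengths are in mm, angles in degrees, forces in N, time in s.
With the tool pointing down it reaches from about 350 to 850 mm from the base axis. Payload 8.1 kg.
Tool frame: the origin (TCP) lies at the very end of the fingers, on their centre line; the grasp point (between the pads) lies r.tcp_to_grasp behind it (r.tcp_to_grasp is the distance from the TCP to the grasp point, in mm); z points along the fingers, y is the line along which they close (so a half turn about z gives the same grasp; the last joint's range is limited). The gripper opens to 85 mm and grips with 20 to 120 N. Pads are 22 mm wide; open, the fingers measure 114 mm over their backs; the gripper's body (76 mm by 85 mm) begins 54 mm behind the grasp point. The pads swing forward as they close: fully open they stand 13 mm farther back than shut.
Start: joints at [-72.731, 7.471, 85.268, -0, 87.261, -4.893], TCP at [226.356, -555.669, 231.292] pointing down, gripper open.
Joint ranges: [-169.43, 169.43], [-51.17, 129.36], [1.28, 143.12], [-76.62, 256.62], [0, 156.53], [-152.29, 152.29]. Speed limits (degrees/s): [136.94, 136.94, 159.86, 180, 180, 180].

### API

Orientations are given as [roll, pitch, yaw] about the fixed x, y, z axes, in that order (R = Rz(yaw) Ry(pitch) Rx(roll)).
In Python, from bench import r gives the robot as it stands.
- The arm moves only by the shell command python3 -m handwheel 'ROWS' [OPENING] [FORCE]. ROWS is JSON, a list of rows, each a list of 4 numbers: the shift along the tool's x, y, z in m, then the turn about the tool's z in degrees. A call has 1 to 10 rows; each row shifts and turns the commanded pose from where the row before left it, along the tool's axes as they then stand; what a row does not reach is not made up. A row lasts 1/10 s, in which the tool goes at most 50 mm and 8.59 degrees, less where a joint would pass 70% of its speed; a pose out of reach is approached as far as the arm can. A call is refused whole if a number of a shift passes 0.05 or a number of a turn 8.59, either way. A call with a gripper value outside its range is refused whole. OPENING is the finger opening in m, from 0 to 0.0854, set as the call begins (- or left out, the last holds). The fingers move at their own pace and stop on an object; FORCE is the grip in N (left out, the last holds). Time passes only in rows, so rows that do not move let the fingers close. It gives the time, the measured TCP pose, the force, the opening and the grip force at its end, in the units of the state.
- r.sense(): the state, without advancing time (a new reading comes with each control period).
- r.snapshot(name): name is "scene" or "side" or "wrist"; returns the picture (480x640x3 uint8, red, green, blue); there is no depth.
- r.camera_params(name): a dict with "fx", "fy", "cx", "cy" (pixels), "R" (3x3) and "t" (3): a world point X has camera coordinates R X + t; the wrist camera has in their place "mount" (4x4, takes a point from camera to tool coordinates, whose origin is the TCP and whose axes are the flange's). Camera axes: x right, y down, z forward; pixel columns grow to the right and rows downward; lengths in mm; the calibration is good to about 2 mm. The wrist camera is an equidistant fisheye: a pixel r from the principal point sees the ray r / f radians off the axis. A picture is of the moment at which its call begins: read the wrist's pose just before it. camera_params takes no time and is no camera call.
- r.hand_in(): hands the job in; it is judged then, once.
The state is a dict: "time": time; "joint_pos": joint angles; "qd": joint speeds; "joint_efforts": joint torques, N m; "tool_pos": TCP position; "tcp_rot": TCP orientation; "ft_force": force on the tool from outside, world axes, zero at the start; "wrist_torque": the same for the moment, N m; "finger_gap": finger opening in mm; "grip_force": force on a finger pad.
Only numpy, scipy, OpenCV 4.12 (cv2) and the standard library are available. Lean on these libraries where they do the work, as an engineer would, in place of code of your own. Each camera call takes 0.05 s, during which the arm holds its last target. There are 200 camera calls.

## Working session

There is one attempt and no reset: what is moved stays moved. The work goes in short steps, Python scripts to look and compute and a shell command to move; the robot and the scene stay as the last step left them, time stands still between calls to the robot, and variables do not carry over. Pictures are saved under pics/ and viewed, at most 12 in all, crops included, and the job is handed in when it is done.

```bash
ls; mkdir -p pics; python3 - <<'E'
from bench import r
import cv2,json
s=r.sense();print(s, r.tcp_to_grasp)
for n in("scene","side","wrist"):
    p=r.camera_params(n);print(n,p)
for n in("scene","side"):
    cv2.imwrite(f"pics/{n}0.png",r.snapshot(n)[:,:,::-1])
E
```

```text
pics
{'time': 0.0, 'joint_pos': array([-7.27303991e+01,  7.51541871e+00,  8.53297782e+01, -2.57563466e-04,
        8.72592368e+01, -4.89282159e+00]), 'qd': array([ 0.04744132,  0.07743362, -0.03518195,  0.03317516,  0.02598281,
        0.01910129]), 'joint_efforts': array([-1.41755936e-03, -5.69393528e+01, -5.00554347e+01, -2.27512505e-04,
        1.48650329e-02,  3.48038918e-05]), 'tool_pos': array([ 226.20104164, -555.14583644,  230.23638686]), 'tcp_rot': array([-1.79895925e+02, -8.65105625e-03,  2.21624272e+01]), 'ft_force': array([-0.11235239,  0.52129878,  0.15553695]), 'wrist_torque': array([-0.03748498, -0.05245208, -0.00560902]), 'grip_force': 0.0, 'finger_gap': 85.26373276990915} 18.700000000000003
scene {'fx': 535.0964631239198, 'fy': 535.0964631239198, 'cx': 325.166712294354, 'cy': 243.3226121607285, 'R': array([[ 0.60596372,  0.79539149,  0.01266275],
       [ 0.45769598, -0.33558487, -0.82334512],
       [-0.65063227,  0.50471297, -0.56739974]]), 't': array([-319.13396928, -231.65262411, 1395.47677447])}
side {'fx': 484.8062456818112, 'fy': 484.8062456818112, 'cx': 319.44630334133154, 'cy': 235.72448610347544, 'R': array([[-0.8372186 , -0.54656881, -0.01809864],
       [-0.28859485,  0.46968871, -0.83432939],
       [ 0.46451915, -0.69329291, -0.55096906]]), 't': array([445.77542431, 213.22844816, 814.49450373])}
wrist {'fx': 371.64829954431775, 'fy': 371.64829954431775, 'cx': 320.5800524004348, 'cy': 243.67209510352896, 'mount': array([[-6.98884241e-04, -9.46674701e-01, -3.22190195e-01,
         8.27799461e+01],
       [ 9.99999714e-01, -7.55002240e-04,  4.92177577e-05,
         9.80903933e-01],
       [-2.89847525e-04, -3.22190068e-01,  9.46674958e-01,
        -1.42500138e+02],
       [ 0.00000000e+00,  0.00000000e+00,  0.00000000e+00,
         1.00000000e+00]])}
```

View pics/scene0.png

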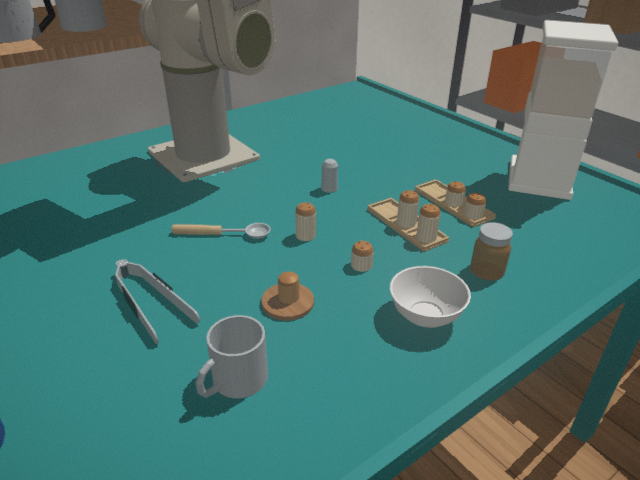

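View pics/side0.png

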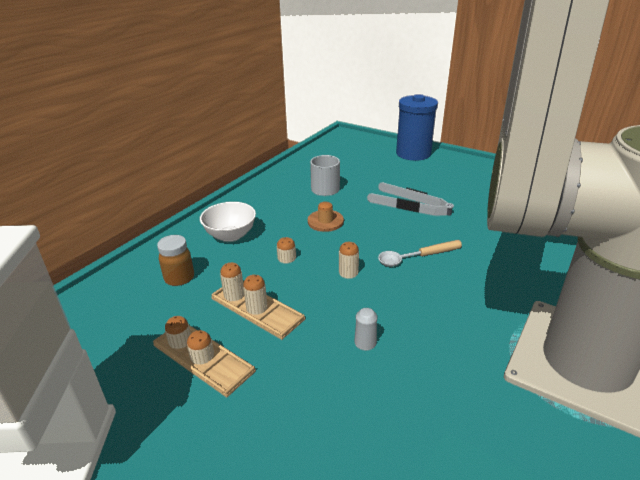

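Scene view: loose tall muffin dome (305,205), loose short muffin (362,243), bun top (289,273) on the coaster, tongs hinge (122,264) with tips at (155,340) and (197,320). The tall row has corners (367,209)…(447,235) and the short row is behind it. Side view: tall dome (348,243), short (286,239), bun (325,205), hinge (450,206).

```bash
cat > h.py <<'E'
from bench import r
import numpy as np, cv2
from scipy.spatial.transform import Rotation as Ro
def ray(n,uv,s=None):
    p=r.camera_params(n);x=(uv[0]-p['cx'])/p['fx'];y=(uv[1]-p['cy'])/p['fy']
    if n!='wrist':
        d=p['R'].T@np.array([x,y,1]);return -p['R'].T@p['t'],d/np.linalg.norm(d)
    th=np.hypot(x,y);d=np.array([x/th*np.sin(th),y/th*np.sin(th),np.cos(th)])
    R=Ro.from_euler('xyz',s['tcp_rot'],degrees=True).as_matrix();M=p['mount']
    return s['tool_pos']+R@M[:3,3],R@M[:3,:3]@d
def plane(n,uv,z,s=None):
    o,d=ray(n,uv,s);return (o+d*(z-o[2])/d[2]).round(1)
def tri(a,b):
    L=[ray('scene',a),ray('side',b)];A=[np.eye(3)-np.outer(d,d) for o,d in L]
    return np.linalg.solve(A[0]+A[1],A[0]@L[0][0]+A[1]@L[1][0]).round(1)
E
python3 - <<'E'
from h import *
P=dict(tall=((305.5,204),(348.5,243)),short=((362,242),(286.5,239)),bun=((289,273),(325.5,205)),hinge=((122,264),(450,206)),
 tallm1=((409,192),(254,277)),tallm2=((429,207),(231,265)),sh1=((456,183),(199,332)),sh2=((476,196),(177,318)),shaker=((330,161),(366.5,310)),jar=((496,233),(173,243)),mug=((237,333),(325,162)),bowl=((430,285),(228,215)))
for k,v in P.items(): print(k,tri(*v))
print('tips',plane('scene',(155,338),13),plane('scene',(197,317),13),plane('side',(370,198),13),plane('side',(381,187),13))
print('coaster',plane('scene',(287.5,301),10),plane('side',(325.5,219),10))
for c in [(367,209),(390,199),(447,235),(422,247)]: print('talltray',plane('scene',c,12))
for c in [(302,318),(276,333),(211,297)]: print('tallside',plane('side',c,12))
for c in [(415,188),(437,180),(494,212)]: print('shtray',plane('scene',c,12))
for c in [(253,369),(229,388),(154,348)]: print('shside',plane('side',c,12))
print('spoon',plane('scene',(172,230),10),plane('scene',(258,231),10))
E
```

```text
tall [464.9  -4.7  73.4]
short [605.1  22.   49.6]
bun [ 607.6 -140.8   53.9]
hinge [ 369.2 -345.4   20.9]
tallm1 [555.4 188.1  77.3]
tallm2 [619.  180.3  75.1]
sh1 [559.3 330.9  54.4]
sh2 [619.8 324.8  51.5]
shaker [338.3 153.   71.9]
jar [762.9 195.7  84.7]
mug [ 707.  -294.3   81.7]
bowl [774.   21.8  57.8]
tips [ 577.9 -369.4   13. ] [ 572.9 -296.2   13. ] [ 565.7 -294.4   13. ] [ 569.3 -364.5   13. ]
coaster [ 624.1 -154.6   10. ] [ 611.3 -148.4   10. ]
talltray [476.8 151.3  12. ]
talltray [474.3 221.3  12. ]
talltray [648.6 214.7  12. ]
talltray [648.5 143.4  12. ]
tallside [457.5 173.6  12. ]
tallside [474.9 230.3  12. ]
tallside [643.8 219.8  12. ]
shtray [470.9 303.   12. ]
shtray [473.6 373.7  12. ]
shtray [647.6 364.3  12. ]
shside [456.6 316.5  12. ]
shside [464.1 366.8  12. ]
shside [633.  372.4  12. ]
spoon [ 304.2 -219.7   10. ] [409.7 -81.8  10. ]
```

```bash
python3 -m handwheel '[[0,0,0,7],[0,0,0,7],[0,0,0,7],[0,0,0,7],[0.015,-0.045,0,0],[0.015,-0.048,0,0],[0.015,-0.048,0,0],[0.015,-0.048,0,0],[0.015,-0.048,0,0],[0.015,-0.048,0,0]]' 0.0854 30
python3 -m handwheel '[[0.015,-0.048,0,0],[0.015,-0.048,0,0],[0.015,-0.048,0,0],[0.015,-0.048,0,0],[0.015,-0.048,0,0],[0.015,-0.048,0,0],[0,0,0,0],[0,0,0,0]]'
python3 - <<'E'
from h import *
s=r.sense();print(s['time'],s['tool_pos'],s['tcp_rot'],s['ft_force'])
cv2.imwrite('pics/w1.png',r.snapshot('wrist')[:,:,::-1])
E
```

```text
time: 1.1
tool_pos: [344.4, -280.6, 230.9]
tcp_rot: [-180.0, 0.0, -5.9]
ft_force: [1.9, -0.4, 0.5]
finger_gap: 85.0
grip_force: 0.0
time: 1.9
tool_pos: [462.2, -5.6, 230.8]
tcp_rot: [180.0, 0.1, -5.6]
ft_force: [-0.4, -0.7, -0.3]
finger_gap: 85.8
grip_force: 0.0
1.9 [462.24933385  -5.5840898  230.75403177] [ 1.79983891e+02  7.28416476e-02 -5.63315433e+00] [-0.4065431  -0.7064174  -0.26580938]
```

View pics/w1.png

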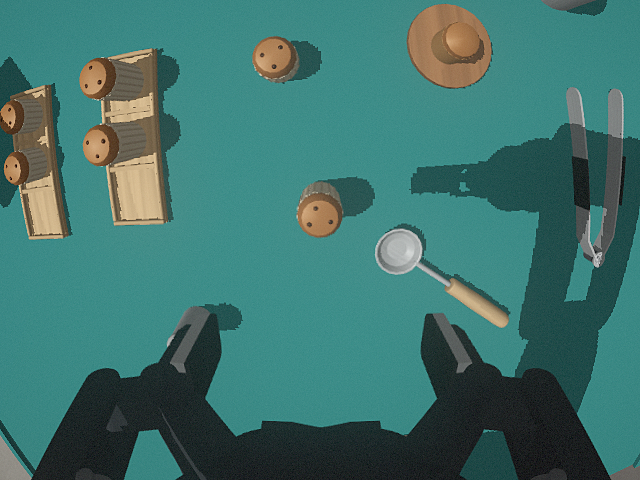

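Wrist view: tall dome (320,215), short dome (275,58), tall tray's empty compartment near (140,193) with outer corners (114,224)/(172,222)/(154,49), short tray's near (46,212). Bun top is at (462,40), coaster centre (449,45), tongs hinge (597,257), tips (573,92)/(616,93).

```bash
python3 - <<'E'
from h import *
s=dict(time=0,tool_pos=np.array([462.25,-5.58,230.75]),tcp_rot=np.array([179.98,.07,-5.63]))
w=lambda n,uv,z:print(n,plane('wrist',uv,z,s))
w('tall',(320,215),63);w('short',(275,57),39);w('bun',(462,40),50);w('coaster',(449.5,45.5),10)
for c in [(114,224),(172,222),(154,49),(140,193)]:w('talltray',c,12)
for c in [(30,238),(70,236),(50,85),(46,212)]:w('shorttray',c,12)
w('hinge',(597,257),20);w('tipL',(573,93),26);w('tipR',(616,93),26)
w('gripL',(574,158),30);w('gripL2',(577,206),30);w('gripR',(625,157),30);w('gripR2',(624,206),30);w('tm1',(101,145),65);w('tm2',(97,78),65);w('sm1',(16,168),41)
w('sp',(398,251),8)
E
```

```text
tall [465.8  -6.5  63. ]
short [608.1  19.1  39. ]
bun [ 613.2 -147.9   50. ]
coaster [ 615.4 -150.1   10. ]
talltray [468.7 226.3  12. ]
talltray [462.3 152.1  12. ]
talltray [646.1 144.3  12. ]
talltray [498.5 183.7  12. ]
shorttray [467.4 370.8  12. ]
shorttray [462.1 297.1  12. ]
shorttray [644.2 286.6  12. ]
shorttray [496.6 328.   12. ]
hinge [ 372.9 -348.6   20. ]
tipL [ 570.3 -289.5   26. ]
tipR [ 575.9 -359.8   26. ]
gripL [ 499.1 -286.7   30. ]
gripL2 [ 444.6 -295.1   30. ]
gripR [ 500.7 -372.4   30. ]
gripR2 [ 440.2 -377.5   30. ]
tm1 [556.5 188.1  65. ]
tm2 [619.9 183.1  65. ]
sm1 [558.6 336.1  41. ]
sp [404.8 -83.5   8. ]
```

```bash
python3 -m handwheel '[[0.004,0,0.04,0],[0,0,0.045,0],[0,0,0.045,0],[0,0,0.04,0],[0,0,0.02,0],[0,0,0.015,0],[0,0,0.004,0],[0,0,0,0],[0,0,0,0]]'
python3 -m handwheel '[[0,0,0,0],[0,0,0,0],[0,0,0,0],[0,0,0,0],[0,0,0,0],[0,0,0,0],[0,0,0,0],[0,0,0,0]]' 0.03 25
```

```text
time: 2.85
tool_pos: [467.1, -8.1, 23.4]
tcp_rot: [180.0, -0.1, -5.9]
ft_force: [1.2, -0.5, -0.2]
finger_gap: 85.6
grip_force: 0.0
time: 3.65
tool_pos: [467.0, -7.3, 23.0]
tcp_rot: [180.0, -0.1, -5.8]
ft_force: [-1.3, 0.1, 5.9]
finger_gap: 39.5
grip_force: 25.2
```

```bash
python3 -m handwheel '[[0,0,-0.02,0],[0,0,-0.035,0],[0,0,-0.03,0],[0.002,-0.03,0,0],[0.002,-0.04,0,0],[0.002,-0.04,0,0],[0.002,-0.04,0,0],[0.002,-0.03,0,0],[0.001,-0.017,0,-2],[0,0,0,0]]'
python3 -m handwheel '[[0,0,0,0],[0,0,0,0]]'
python3 - <<'E'
from h import *
s=r.sense();print(s['tool_pos'],s['tcp_rot'],s['finger_gap'])
cv2.imwrite('pics/w2.png',r.snapshot('wrist')[:,:,::-1])
E
```

```text
time: 4.65
tool_pos: [497.2, 189.3, 107.0]
tcp_rot: [-180.0, 0.0, -3.6]
ft_force: [0.6, -0.6, 0.0]
finger_gap: 39.9
grip_force: 25.5
time: 4.85
tool_pos: [497.2, 186.4, 107.1]
tcp_rot: [180.0, 0.0, -3.9]
ft_force: [-0.9, 0.2, -0.7]
finger_gap: 39.1
grip_force: 25.5
[497.23800514 186.36299047 107.05716904] [ 1.79963358e+02  2.99711548e-02 -3.89421703e+00] 39.09513853317552
```

View pics/w2.png

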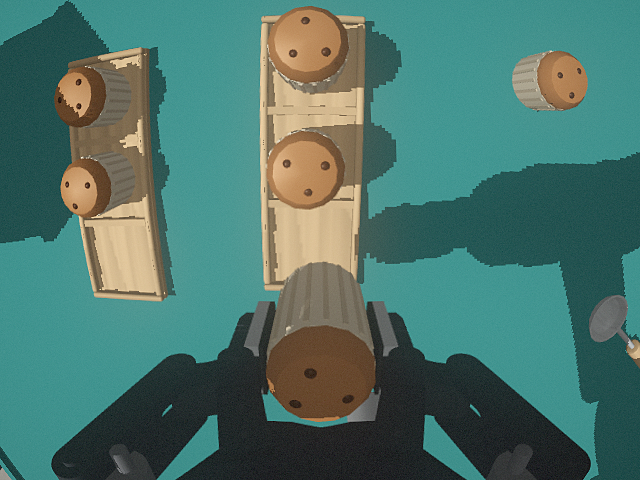

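Wrist view: the muffin is held above the pocket. Tall tray divider runs (263,204)–(361,202), outer near-left corner (266,287), far corners (263,18)/(364,18). Short tray near corners are (95,295)/(163,299), divider (84,222)–(146,217).

```bash
python3 - <<'E'
from h import *
s=dict(tool_pos=np.array([497.24,186.4,107.05]),tcp_rot=np.array([180,0,-3.9]))
for n,uv in dict(dL=(263,204),dR=(361,202),nearL=(266,287),farL=(263,18),farR=(364,18),sN1=(95,295),sN2=(163,299),sd1=(84,222),sd2=(146,217),sfarR=(148,50)).items():
    print(n,plane('wrist',uv,12,s))
E
```

```text
dL [529.7 221.2  12. ]
dR [526.5 156.8  12. ]
nearL [469.8 226.2  12. ]
farL [651.8 211.1  12. ]
farR [647.  147.8  12. ]
sN1 [467.9 373.5  12. ]
sN2 [463.2 308.8  12. ]
sd1 [529.6 365.1  12. ]
sd2 [528.2 307.9  12. ]
sfarR [644. 291.  12.]
```

```bash
python3 -m handwheel '[[0.001,-0.0045,0.02,0],[0,0,0.02,0],[0,0,0.02,0],[0,0,0.01,0],[0,0,0.005,0],[0,0,0.002,0],[0,0,0,0],[0,0,0,0]]'
```

```text
time: 5.7
tool_pos: [499.5, 192.1, 31.3]
tcp_rot: [-180.0, -0.1, -3.8]
ft_force: [0.2, -0.5, -0.2]
finger_gap: 39.5
grip_force: 25.5
```

```bash
python3 -m handwheel '[[0,0,0.0015,0],[0,0,0.0015,0],[0,0,0,0],[0,0,0,0]]'
```

```text
time: 6.1
tool_pos: [499.3, 192.2, 28.0]
tcp_rot: [-180.0, -0.1, -3.8]
ft_force: [-0.2, -1.4, 5.1]
finger_gap: 39.1
grip_force: 25.7
```

```bash
python3 -m handwheel '[[0,0,0,0],[0,0,0,0],[0,0,0,0],[0,0,0,0],[0,0,-0.02,0],[0,0,-0.04,0],[0,0,-0.05,0]]' 0.062
python3 -m handwheel '[[0.02,0.027,0,0],[0.025,0.034,0,0],[0.025,0.034,0,0],[0.025,0.035,0,0],[0.018,0.025,0,0],[0.006,0.009,0,0],[0,0,0.03,0],[0,0,0,0],[0,0,0,0]]' 0.0854
python3 - <<'E'
from h import *
s=r.sense();print(s['time'],s['tool_pos'],s['tcp_rot'],s['finger_gap'])
cv2.imwrite('pics/w3.png',r.snapshot('wrist')[:,:,::-1])
E
```

```text
time: 6.8
tool_pos: [496.6, 191.4, 135.9]
tcp_rot: [179.9, 0.3, -3.8]
ft_force: [0.9, 0.8, -0.4]
finger_gap: 61.9
grip_force: 0.0
time: 7.7
tool_pos: [605.1, 21.1, 106.4]
tcp_rot: [-180.0, 0.2, -3.8]
ft_force: [0.2, 0.2, 1.1]
finger_gap: 85.1
grip_force: 0.0
7.7 [605.14208614  21.11565152 106.41809392] [-1.79990522e+02  1.75052305e-01 -3.80194851e+00] 85.09427849237564
```

View pics/w3.png

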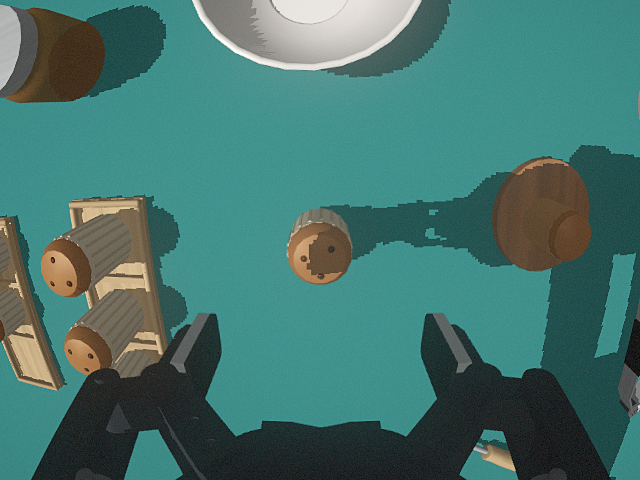

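Wrist view: short muffin dome at (320,254), centred between the fingers and about 4 mm ahead of the TCP. The coaster is at (543,214), clear of the fingers.

```bash
python3 -m handwheel '[[0.004,0,0.03,0],[0,0,0.035,0],[0,0,0.02,0],[0,0,0.008,0],[0,0,0.002,0],[0,0,0,0],[0,0,0,0]]'
python3 -m handwheel '[[0,0,0,0],[0,0,0,0],[0,0,0,0],[0,0,0,0],[0,0,0,0],[0,0,0,0],[0,0,0,0]]' 0.03 25
```

```text
time: 8.45
tool_pos: [612.0, 20.2, 14.4]
tcp_rot: [-180.0, -0.2, -3.8]
ft_force: [0.2, -0.1, -0.1]
finger_gap: 85.6
grip_force: 0.0
time: 9.15
tool_pos: [610.8, 20.1, 12.8]
tcp_rot: [-180.0, -0.0, -3.8]
ft_force: [-0.0, -0.4, 5.7]
finger_gap: 39.1
grip_force: 25.4
```

```bash
python3 -m handwheel '[[0,0,-0.02,0],[0,0,-0.04,0],[0,0,-0.04,0],[0,0,-0.02,0],[-0.012,-0.028,0,0],[-0.018,-0.042,0,0],[-0.018,-0.042,0,0],[-0.018,-0.042,0,0],[-0.018,-0.042,0,0],[-0.018,-0.042,0,0]]'
python3 -m handwheel '[[-0.018,-0.042,0,0],[-0.01,-0.024,0,0],[-0.003,-0.007,0,0],[0,0,0.03,0],[0,0,0.02,0],[0,0,0,0],[0,0,0,0]]'
python3 - <<'E'
from h import *
s=r.sense();print(s['time'],s['tool_pos'],s['tcp_rot'],s['finger_gap'])
cv2.imwrite('pics/w4.png',r.snapshot('wrist')[:,:,::-1])
E
```

```text
time: 10.15
tool_pos: [523.5, 265.9, 131.9]
tcp_rot: [180.0, 0.0, -3.9]
ft_force: [0.9, 1.1, -1.2]
finger_gap: 38.8
grip_force: 25.4
time: 10.85
tool_pos: [498.5, 338.4, 82.0]
tcp_rot: [179.9, 0.1, -3.9]
ft_force: [-0.6, -0.1, 0.3]
finger_gap: 38.9
grip_force: 25.4
10.85 [498.5308732  338.44835173  82.04576738] [ 1.79945101e+02  6.33243236e-02 -3.87896274e+00] 38.86483134104929
```

View pics/w4.png

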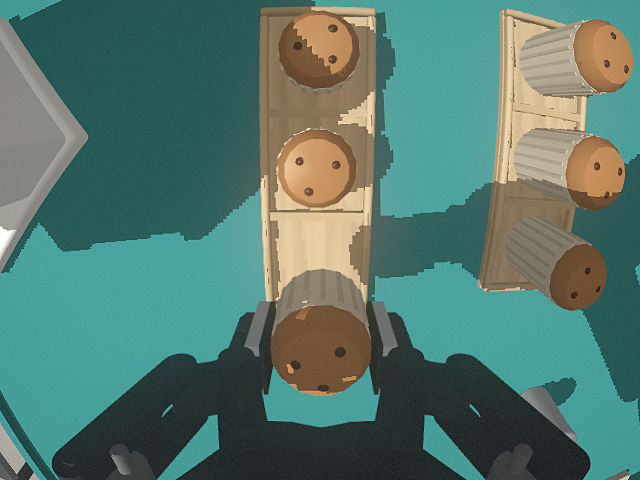

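Wrist view: the tall muffin stands in its pocket at (555,260). The short tray divider is centred at (318,212), so the held muffin is aligned with its pocket to about 1 mm.

```bash
python3 -m handwheel '[[0,0,0.02,0],[0,0,0.02,0],[0,0,0.015,0],[0,0,0.006,0],[0,0,0.002,0],[0,0,0.001,0],[0,0,0,0],[0,0,0,0]]'
```

```text
time: 11.7
tool_pos: [499.2, 339.7, 19.3]
tcp_rot: [-180.0, -0.1, -3.8]
ft_force: [0.3, 0.9, -0.2]
finger_gap: 39.1
grip_force: 25.4
```

```bash
python3 -m handwheel '[[0,0,0.0015,0],[0,0,0,0],[0,0,0,0]]'
```

```text
time: 12.0
tool_pos: [499.2, 339.8, 17.9]
tcp_rot: [-179.9, -0.1, -3.8]
ft_force: [-0.9, -1.0, 5.8]
finger_gap: 39.5
grip_force: 25.7
```

```bash
python3 -m handwheel '[[0,0,0,0],[0,0,0,0],[0,0,0,0],[0,0,0,0],[0,0,-0.02,0],[0,0,-0.04,0],[0,0,-0.05,0],[0,0,-0.04,0],[0,0.03,0,0],[0,0.045,0,0]]' 0.062
python3 -m handwheel '[[0,0.045,0,0],[0,0.045,0,0],[0,0.045,0,0],[0,0.045,0,0],[0,0.045,0,0],[0,0.045,0,0],[0,0.045,0,0],[0.001,0.045,0,0],[0.001,0.045,0,0],[0.001,0.045,0,0]]' 0.0854
python3 -m handwheel '[[0.001,0.045,0,0],[0.001,0.045,0,0],[0.001,0.045,0,0],[0,0.018,0,0],[0,0,0,-5],[0,0,0,-4.5],[0,0,0,0],[0,0,0,0]]'
python3 - <<'E'
from h import *
s=r.sense();print(s['time'],s['tool_pos'],s['tcp_rot'],s['finger_gap'])
cv2.imwrite('pics/w5.png',r.snapshot('wrist')[:,:,::-1])
E
```

```text
time: 13.0
tool_pos: [494.7, 265.8, 169.3]
tcp_rot: [-179.8, -0.2, -3.7]
ft_force: [1.0, -1.8, -1.2]
finger_gap: 62.0
grip_force: 0.0
time: 14.0
tool_pos: [466.0, -186.5, 167.0]
tcp_rot: [180.0, -0.0, -3.8]
ft_force: [0.8, 0.6, -0.0]
finger_gap: 85.6
grip_force: 0.0
time: 14.8
tool_pos: [459.3, -337.1, 166.7]
tcp_rot: [-180.0, 0.0, 5.5]
ft_force: [-0.6, 0.2, -0.4]
finger_gap: 85.3
grip_force: 0.0
14.8 [ 459.25508319 -337.06639715  166.72729552] [-1.79983251e+02  4.20057965e-03  5.54933401e+00] 85.34924614209865
```

View pics/w5.png

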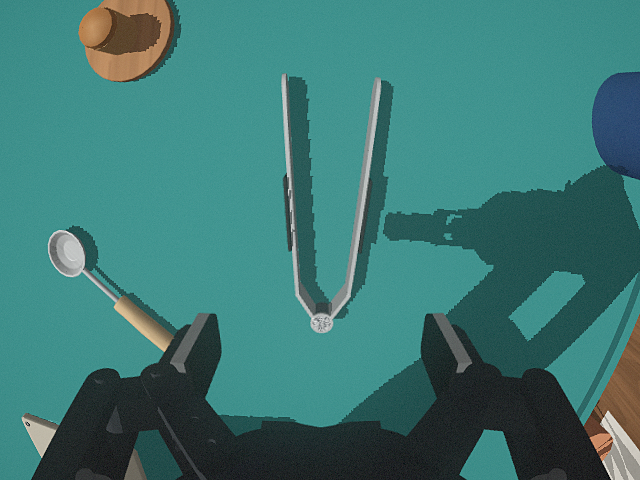

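Wrist view: tongs hinge at (321,324), tip ends at (285,76) and (378,80), left grip (287,176)–(291,250). The spoon handle end is at (170,345), and the bun is at (98,28) on its coaster.

```bash
python3 - <<'E'
from h import *
s=dict(tool_pos=np.array([459.25,-337.07,166.73]),tcp_rot=np.array([-180,0,5.55]))
R=Ro.from_euler('xyz',s['tcp_rot'],degrees=True).as_matrix()
for n,uv,z in [('hinge',(321,324),24),('tipL',(285,76),26),('tipR',(378,80),26),('gL1',(287,176),29),('gL2',(290,250),29),('gR1',(371,178),29),('gR2',(360,250),29),('spoonend',(165,350),8),('bun',(98,28),50),('coaster',(131,40),10)]:
    p=plane('wrist',uv,z,s);print(n,p,(R.T@(p-s['tool_pos'])).round(1))
E
```

```text
hinge [ 370.3 -347.1   24. ] [-89.5   1.4 142.7]
tipL [ 574.8 -300.4   26. ] [118.6 -25.3 140.7]
tipR [ 579.  -369.7   26. ] [116.   44.1 140.7]
gL1 [ 498.7 -308.7   29. ] [ 42.  -24.4 137.7]
gL2 [ 439.4 -315.3   29. ] [-17.7 -23.6 137.7]
gR1 [ 503.5 -372.5   29. ] [ 40.6  39.5 137.7]
gR2 [ 444.8 -371.3   29. ] [-17.7  32.7 137.7]
spoonend [ 307.  -188.7    8. ] [-137.2 -162.4  158.7]
bun [ 612.8 -150.6   50. ] [ 170.9 -170.7  116.7]
coaster [ 608.6 -160.5   10. ] [ 165.7 -161.3  156.7]
```

```bash
python3 -m handwheel '[[0.0115,0.0055,0.04,2.2],[0,0,0.045,0],[0,0,0.04,0],[0,0,0.02,0],[0,0,0.01,0],[0,0,0.005,0],[0,0,0,0],[0,0,0,0]]' 0.0854 40
```

```text
time: 15.65
tool_pos: [472.3, -342.8, 8.6]
tcp_rot: [179.9, -0.1, 3.5]
ft_force: [0.7, 0.1, 0.4]
finger_gap: 85.3
grip_force: 0.0
```

```bash
python3 -m handwheel '[[0,0,0.006,0],[0,0,0.005,0],[0,0,0,0],[0,0,0,0]]'
python3 -m handwheel '[[0,0,0,0],[0,0,0,0],[0,0,0,0],[0,0,0,0],[0,0,0,0],[0,0,0,0]]' 0.060 40
```

```text
time: 16.05
tool_pos: [471.0, -341.7, -4.4]
tcp_rot: [-180.0, 0.0, 3.5]
ft_force: [0.8, 0.2, -0.3]
finger_gap: 85.4
grip_force: 0.0
time: 16.65
tool_pos: [471.6, -342.3, -3.6]
tcp_rot: [180.0, -0.0, 3.5]
ft_force: [-1.0, 0.8, 6.1]
finger_gap: 60.2
grip_force: 4.5
```

```bash
python3 -m handwheel '[[0,0,0,0],[0,0,0,0],[0,0,0,0],[0,0,-0.01,0],[0,0,-0.015,0],[0,0,-0.02,0],[0,0,-0.02,0],[0,0,-0.02,0],[0,0,-0.01,0],[0,0,0,0]]' 0.056 40
python3 -m handwheel '[[0.004,-0.01,0,0],[0.008,-0.02,0,0],[0.01,-0.03,0,0],[0.01,-0.03,0,0],[0.01,-0.03,0,0],[0.01,-0.03,0,0],[0.008,-0.02,0,0],[0.005,-0.01,0,0],[0.002,-0.004,0,0],[0,0,0,0]]'
python3 -m handwheel '[[0,0,0,0],[0,0,0,0]]'
python3 - <<'E'
from h import *
s=r.sense();print(s['time'],s['tool_pos'],s['tcp_rot'],s['finger_gap'],s['grip_force'])
a=r.snapshot('wrist');b=r.snapshot('side')
cv2.imwrite('pics/w6.png',a[:,:,::-1]);
cv2.imwrite('pics/s6.png',cv2.resize(b[120:280,250:490],None,fx=3,fy=3)[:,:,::-1])
E
```

```text
time: 17.65
tool_pos: [472.3, -342.8, 93.3]
tcp_rot: [179.8, -0.2, 3.5]
ft_force: [0.3, -0.1, -1.1]
finger_gap: 55.9
grip_force: 4.5
time: 18.65
tool_pos: [526.7, -153.9, 90.2]
tcp_rot: [-180.0, 0.1, 3.5]
ft_force: [-0.4, 0.4, -1.4]
finger_gap: 56.1
grip_force: 4.5
time: 18.85
tool_pos: [526.7, -155.1, 90.7]
tcp_rot: [180.0, 0.0, 3.4]
ft_force: [-0.7, 0.3, -0.8]
finger_gap: 55.9
grip_force: 4.5
18.85 [ 526.67946378 -155.10919648   90.71837981] [1.79991757e+02 9.03696942e-03 3.39013846e+00] 55.90317937540125 4.497178256351617
```

View pics/w6.png

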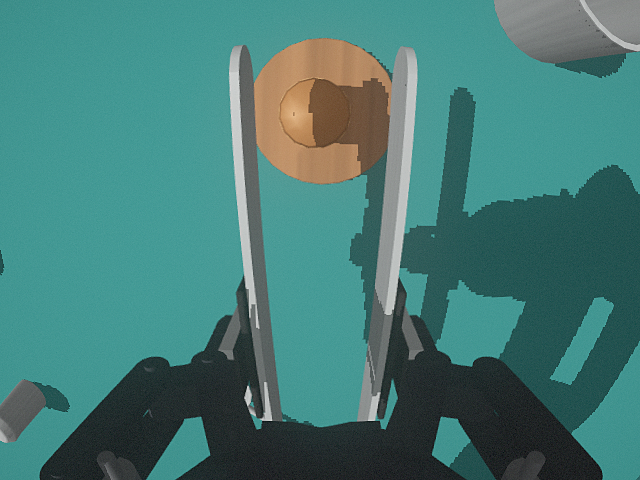

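View pics/s6.png

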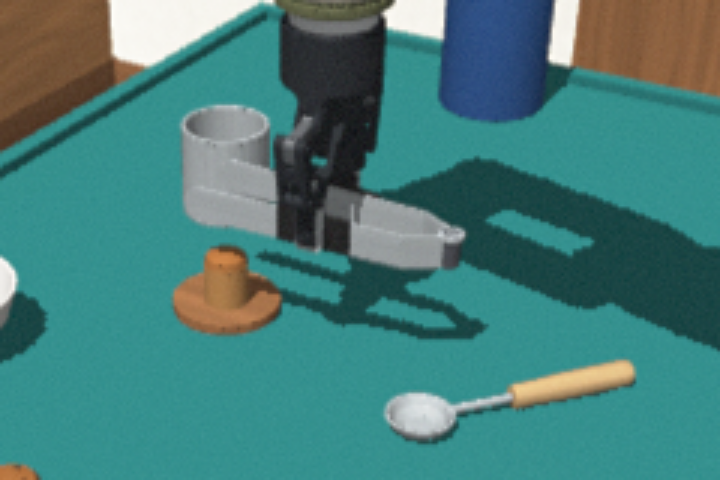

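Wrist view: bun dome centre (314,113), coaster centre (323,111), tips' top ends at (240,47) and (407,49). The side view shows the tongs held level well above the bun.

```bash
python3 - <<'E'
from h import *
s=dict(tool_pos=np.array([526.7,-154.7,90.7]),tcp_rot=np.array([180,0,3.45]))
R=Ro.from_euler('xyz',s['tcp_rot'],degrees=True).as_matrix()
for n,uv,z in [('bun',(314,113),49),('coaster',(323,111),10),('tipL',(240,47),120),('tipR',(407,49),120),('tipLin',(254,90),120),('tipRin',(390,92),120),('mug',(520,50),40)]:
    p=plane('wrist',uv,z,s);print(n,p,(R.T@(p-s['tool_pos'])).round(1))
E
```

```text
bun [ 613.9 -147.3   49. ] [87.5 -2.1 41.7]
coaster [ 616.3 -151.8   10. ] [89.6  2.5 80.7]
tipL [ 632.3 -125.1  120. ] [107.2 -23.2 -29.3]
tipR [ 634.8 -175.3  120. ] [106.7  27.1 -29.3]
tipLin [ 618.7 -130.2  120. ] [ 93.3 -18.9 -29.3]
tipRin [ 620.6 -171.   120. ] [ 92.7  21.9 -29.3]
mug [ 664.8 -259.    40. ] [131.6 112.4  50.7]
```

```bash
python3 -m handwheel '[[0.005,-0.0015,0.005,0],[0,0,0.01,0],[0,0,0.01,0],[0,0,0.005,0],[0,0,0,0],[0,0,0,0]]' 0.058 40
python3 - <<'E'
from h import *
s=r.sense();print(s['time'],s['tool_pos'],s['tcp_rot'],s['finger_gap'],s['grip_force'])
a=r.snapshot('wrist')
cv2.imwrite('pics/w7.png',cv2.resize(a[20:220,200:440],None,fx=3,fy=3)[:,:,::-1])
E
```

```text
time: 19.55
tool_pos: [531.6, -152.3, 60.5]
tcp_rot: [-180.0, 0.0, 3.5]
ft_force: [-0.9, -0.3, -1.5]
finger_gap: 58.5
grip_force: 4.0
19.55 [ 531.62994119 -152.28099346   60.5117699 ] [-1.79984763e+02  3.25328260e-02  3.46510458e+00] 58.5111568613836 4.022918760892935
```

View pics/w7.png

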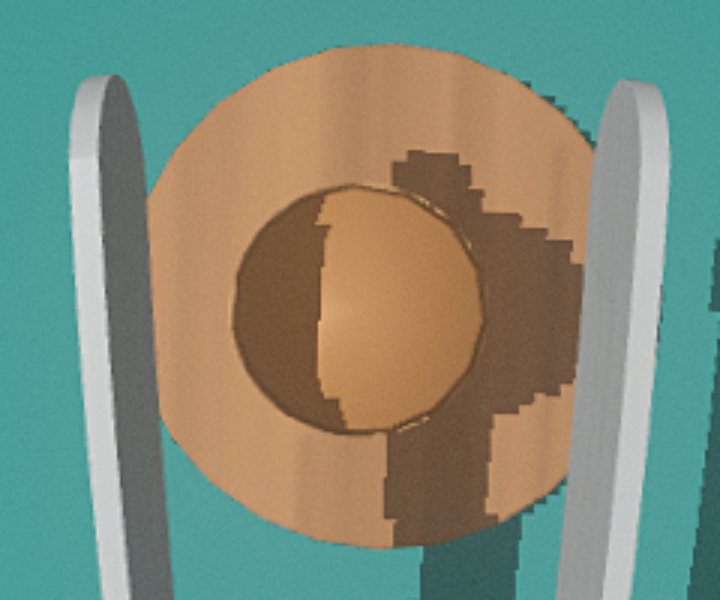

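Wrist crop: bun rim centred at crop (359,309), arms' lower inner edges at columns 155 and 578 in that row. That leaves about 8 mm a side with a 1 mm sideways offset, so the tongs can go down.

```bash
python3 -m handwheel '[[0,-0.001,0.005,0],[0,0,0.008,0],[0,0,0.01,0],[0,0,0.01,0],[0,0,0.008,0],[0,0,0.004,0],[0,0,0,0],[0,0,0,0]]'
```

```text
time: 20.4
tool_pos: [531.9, -151.4, 15.9]
tcp_rot: [180.0, -0.0, 3.5]
ft_force: [-0.8, -0.7, -0.7]
finger_gap: 58.1
grip_force: 4.0
```

```bash
python3 -m handwheel '[[0,0,0,0],[0,0,0,0],[0,0,0,0],[0,0,0,0]]' 0.051 30
python3 -m handwheel '[[0,0,0,0],[0,0,0,0],[0,0,0,0],[0,0,0,0],[0,0,0,0],[0,0,0,0]]' 0.044 30
```

```text
time: 20.8
tool_pos: [531.9, -151.4, 16.0]
tcp_rot: [180.0, -0.0, 3.5]
ft_force: [-0.3, -0.2, -1.0]
finger_gap: 51.1
grip_force: 5.8
time: 21.4
tool_pos: [531.9, -151.4, 15.9]
tcp_rot: [180.0, -0.0, 3.5]
ft_force: [-0.6, -0.3, 2.1]
finger_gap: 47.1
grip_force: 34.0
```

```bash
python3 -m handwheel '[[0,0,-0.004,0],[0,0,-0.008,0],[0,0,-0.012,0],[0,0,-0.016,0],[0,0,-0.02,0],[0,0,-0.02,0],[0,0,-0.02,0],[0,0,-0.02,0],[0,0,-0.02,0],[0,0,-0.01,0]]'
python3 -m handwheel '[[0,0,-0.006,0],[0,0,-0.003,0],[0,0,0,0],[0,0,0,0],[0,0,0,0],[0,0,0,0],[0,0,0,0]]'
python3 - <<'E'
from h import *
s=r.sense();print(s['time'],s['tool_pos'],s['finger_gap'],s['grip_force'],s['ft_force'])
b=r.snapshot('side');w=r.snapshot('wrist')
cv2.imwrite('pics/fin.png',np.hstack([cv2.resize(b,(400,300)),cv2.resize(w,(400,300))])[:,:,::-1])
E
```

```text
time: 22.4
tool_pos: [533.1, -151.8, 169.6]
tcp_rot: [179.9, -0.2, 3.5]
ft_force: [0.2, 0.3, -0.3]
finger_gap: 47.3
grip_force: 33.8
time: 23.1
tool_pos: [531.6, -151.3, 174.4]
tcp_rot: [-180.0, 0.0, 3.5]
ft_force: [0.3, -0.2, -1.7]
finger_gap: 47.5
grip_force: 33.8
23.1 [ 531.57298541 -151.29155816  174.36903917] 47.49025834065581 33.787829875946045 [ 0.28039824 -0.23022847 -1.68243919]
```

View pics/fin.png

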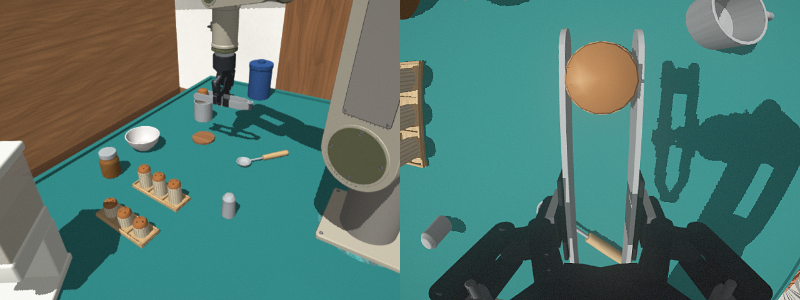

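The final view shows the bun at right-panel (602,77), clasped between the tongs about 16 cm up and level. All six muffins stand upright in the trays and the coaster is empty. The job is done, so I'm handing it in.

```bash
python3 -c "
from bench import r
print(r.hand_in())"
```

```text
the job is handed in; nothing more can be done
None
```

Both loose muffins stand in their matching rows, the tongs hold the bun about 16 cm above the stool, nothing else looked moved in the last pictures, and the job was handed in at about 23 s.

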